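# Press a bottle's stopper home in the bench press and return the bottle to its block

### The arm

A 6-joint arm with a two-finger parallel gripper is mounted at the origin on a cart in front of the work surface, level with it; the furniture and walls round the work are solid. World frame = base frame: x ahead of the robot, y to its left, z up, the work surface at z = 0. Lengths are in m, angles in degrees, forces in N, time in s.
With the tool pointing down it reaches from about 0.325 to 0.85 m from the base axis. Payload 4.4 kg.
Tool frame: the origin (TCP) lies between the finger pads; the fingertips stand 14 mm ahead of it and the grasp point (between the pads) lies 5 mm behind it (env.tcp_to_tips is the z of the fingertips in the tool frame, in m); z points along the fingers, y is the line along which they close (so a half turn about z gives the same grasp; the last joint's range is limited). The gripper opens to 94 mm and grips with 3 to 60 N. Pads are 16 mm wide; open, the fingers measure 119 mm over their backs; the gripper's body (75 mm by 177 mm) begins 78 mm behind the grasp point.
Start: joints at [65.46, 11.837, 88.321, -0, 79.842, -8.623], TCP at [0.158, 0.553, 0.219] pointing down, gripper open.
Joint ranges: [-156.59, 156.59], [-49.26, 127.26], [12.9, 141.05], [-63.56, 243.56], [4.71, 150.69], [-161.64, 161.64]. Speed limits (degrees/s): [159.86, 159.86, 180, 180, 180, 180].

### API

Orientations are given as a 3x3 rotation matrix whose columns are the frame's x, y, z axes.
In Python, from workcell import env, viewer gives the robot as it stands. The module is installed in compiled form; this text tells all that it offers.
- The arm moves only by the tool play_rows, never from a script. Its argument "rows" is a list of rows, each a list of 3 entries, a list of its own where there are three numbers: the shift along the tool's x, y, z as a fraction of full scale, then the turn, a rotation vector about the tool's x, y, z as a fraction of full scale, then the opening, from -1 (shut) to 1 (fully open). In form: [[[x, y, z], [rx, ry, rz], jaw], ...]. A call has 1 to 8 rows; each row shifts and turns the commanded pose from where the row before left it, along the tool's axes as they then stand; what a row does not reach is not made up. Full scale, the value 1, is 30 mm for a shift and pi/2 rad for a turn. A row lasts 1/12 s, in which the tool goes at most 41.7 mm and 7.16 degrees, less where a joint would pass 70% of its speed; a pose out of reach is approached as far as the arm can. A call with a number of a shift or a turn outside -1 to 1 is refused whole. A call with a gripper value outside its range is refused whole. The fingers move at their own pace and stop on an object; "grip_force" is the grip in N (left out, the last holds). Time passes only in rows, so rows that do not move let the fingers close. It gives the time, the measured TCP pose, the force, the opening and the grip force at its end, in the units of the state.
- env.get_state(): the state, without advancing time (a new reading comes with each control period).
- viewer.capture(name): name is "side" or "top" or "wrist"; returns a dict with "img" (420x560x3 uint8, blue, green, red), "range_z" (420x560 float32, m along the optical axis (not along the pixel's ray), 0 where there is no reading), "vfov" (degrees; the focal length in pixels is half the picture's height over the tangent of half this angle, whatever the lens; pixels are square), "cx", "cy" (the principal point, pixels), "R" (3x3) and "t" (3): a world point X has camera coordinates R X + t; the wrist camera has in their place "mount" (4x4, takes a point from camera to tool coordinates, whose origin is the TCP and whose axes are the flange's). Camera axes: x right, y down, z forward; pixel columns grow to the right and rows downward; lengths in m; the calibration is good to about 2 mm. A picture is of the moment at which its call begins: read the wrist's pose just before it.
- env.sign_off(): hands the job in; it is judged then, once.
The state is a dict: "time_s": time; "joints": joint angles; "joint_velocities": joint speeds; "joint_torque": joint torques, N m; "tcp_pos": TCP position; "orientation": TCP orientation; "force": force on the tool from outside, world axes, zero at the start; "wrist_torque": the same for the moment, N m; "gripper_width": opening from 0.0 (shut) to 1.0 (fully open); "grip_force": force on a finger pad.
Only numpy, scipy, OpenCV 4.12 (cv2) and the standard library are available. Lean on these libraries where they do the work, as an engineer would, in place of code of your own. Each camera call takes 0.05 s, during which the arm holds its last target. There are 200 camera calls.

### The job

One of the three amber bottles in the wooden block still has its stopper standing proud. Lift it out, stand it upright in the green bench press against the V-stop, under the ram, and swing the press's lever all the way down to its stop so that the stopper is driven fully home, then let the lever come all the way back up. Put the bottle back upright in its empty pocket in the block; leave the other two bottles in theirs and do not knock or shift the things standing round about.

Things in the scene. Friction and masses are not known exactly. Their poses are not given: they have to be found in the camera images.
- bottle: the bottle to be closed, 0.22 kg: amber glass, 40 mm in diameter up to 94 mm of height, paper band at 50 to 84 mm, neck 21 to 25 mm thick, mouth at 132 mm. Origin: centre of its underside, z up its axis. Grip it 70 to 80 mm up. Stopper: black disc 26 mm wide, 12 mm thick, on a cork shank; its top is 158 mm above the underside while proud (14 mm of cork show), 144 mm when home
- stopper (a joint): how far the stopper has been pushed into the bottle: 0 = proud as at the start, 0.014 m = home on the glass; it is stiff (about 18 N) and stays where it is pushed
- done_bottle_a: a finished bottle, to be left in its pocket: amber glass, 40 mm in diameter up to 94 mm of height, paper band at 50 to 84 mm, neck 21 to 25 mm thick, mouth at 132 mm. Origin: centre of its underside, z up its axis. Its stopper is home, the top of it at 144 mm
- done_bottle_b: another finished bottle, the same as done_bottle_a, to be left in its pocket
- rack: wooden block, fixed, 84 (x) by 250 (y) by 50 mm high, with three round pockets of 48 mm diameter at y = -78, 0, +78 mm, their floors 8 mm above the worktop (42 mm deep). Origin: centre of its underside; -x faces the robot's left front. The three bottles stand in the pockets in any order
- press: green bench press, fixed, open at its front (-x, turned to the robot's left). Origin on the worktop on the ram axis. Base 10 mm high, x -70..95, y +-58 mm; column behind from x 46; head over the seat x -26..82, y +-28, z 214..266 mm. Ram foot 28 mm wide, underside at z 192 mm (156 mm with the lever at its stop): load from the front with the tool leaning out from under the ram
- press_seat (a point): centre of the rubber pad on which the bottle stands in the press, on the ram axis, 12 mm above the worktop (the pad is 39 mm wide, 2 mm above the base plate); axes as the press. Two steel cheeks in a V behind it, 24 mm high, touch the bottle when its centre is about 2 mm behind this point
- lever (a joint): angle of the press's lever: 0 = up at rest, against its spring; 1.2 rad = down at its stop. It drives the ram down 30 mm per rad and springs back when let go; it takes about 3 N at the knob at first and 12 N at the stop
- knob (a point): centre of the black ball knob, 28 mm wide, at the end of the lever (moves with it). At rest 67 mm in front of the ram axis, 74 mm to its right (press -y), 318 mm above the worktop; at the stop 81 mm in front, 181 mm up. It can be gripped from above across the press's y, or pushed down
- lever_axis (a point): point on the lever's hinge axis in the plane in which the knob swings, 240 mm above the worktop; the axis runs along the press's y. The knob swings about it at 122 mm radius, starting 40 degrees above level towards the press's front (-x) and going down
- salt: salt shaker, 44 mm in diameter, 90 mm high; a bystander, not to be shifted; origin at the centre of its underside
- pepper: pepper jar with a black cap, 49 mm in diameter, 118 mm high; a bystander, not to be shifted; origin at the centre of its underside
- olive_oil: dark oil bottle, 70 mm in diameter, 268 mm high; a bystander, not to be shifted; origin at the centre of its underside
- mug: white mug, 83 mm wide (115 mm over the handle), 86 mm high; a bystander, not to be shifted; origin at the centre of its underside
- tuna: flat tin, 86 mm in diameter, 40 mm high; a bystander, not to be shifted; origin at the centre of its underside
- card_box: flat turquoise card box, 62 by 105 mm, 22 mm high; a bystander, not to be shifted; origin at the centre of its underside
- teaspoon: steel teaspoon lying flat, 132 by 26 mm, 9 mm high; a bystander, not to be shifted; origin at the centre of its underside

How it is judged (in metres and radians):
On the way, in this order (a step that is already met when the one before it is completed fails the run):
1. the bottle with the proud stopper stands upright on the press's pad, within 9 mm of the ram's axis (horizontal distance between bottle and press_seat below 0.009 m and z of bottle in the frame of press_seat below 0.004 m and angle between bottle's own z axis and vertical below 0.1 rad), for 0.2 s.
2. the lever is down at its stop (past 1.1 rad) with the bottle on the pad, and the stopper has gone home (at least 11 of its 14 mm) (all of step 1 and value of joint lever above 1.1 rad and value of joint stopper above 0.011 m), for 0.1 s.
3. the lever has come back up (below 0.08 rad) (value of joint lever below 0.08 rad), for 0.2 s.
At the end, for the whole second after the job is handed in: the bottle stands upright (within 0.15 rad) and at rest on the floor of its pocket in the block, its stopper home (at least 11 of 14 mm in), and the press's lever is back up (below 0.08 rad) (z of bottle in the frame of rack below 0.014 m and x of bottle in the frame of rack between -0.01 and 0.01 m and y of bottle in the frame of rack between -0.095 and 0.095 m and angle between bottle's own z axis and vertical below 0.15 rad and value of joint stopper above 0.011 m and value of joint lever below 0.08 rad and linear speed of bottle below 0.02 m/s); the robot touches nothing.
It fails at once if a finished bottle is lifted, tipped (0.35 rad) or moved by 25 mm (distance of any of done_bottle_a, done_bottle_b from where it was at the start of the episode above 0.025 m or angle between any of done_bottle_a, done_bottle_b's own z axis and vertical above 0.35 rad).
It fails at once if one of the things standing round about (salt, pepper, oil, mug, tin, card box, spoon) is shifted by more than 30 mm (distance of any of salt, pepper, olive_oil, mug, tuna, card_box, teaspoon from where it was at the start of the episode above 0.03 m).
It also fails if it takes over 72 s, if anything falls off the work surface, if the arm or the gripper's body presses on something with over 40 N, if the wrist force passes 120 N, or if a joint passes its speed limit or range.

## Working session

There is one attempt and no reset: what is moved stays moved. The work goes in short steps, Python scripts to look and compute and a tool call to move; the robot and the scene stay as the last step left them, time stands still between calls to the robot, and variables do not carry over. Pictures are saved under pics/ and viewed, at most 14 in all, crops included, and the job is handed in when it is done.

Besides the shell and the picture viewer there is one more tool, called after ">>>" as name(argument=value, ...), one argument or row to a line, values as JSON. play_rows: Moves the arm, as the interface text tells. Shift numbers are shares of 30 mm and turn numbers shares of pi/2 rad, none past 1 either way. Its arguments: {"type":"object","properties":{"rows":{"type":"array"},"grip_force":{"type":"number"}},"required":["rows"]}

```bash
mkdir -p pics
cat > h.py <<'E'
import numpy as np, cv2
from workcell import env, viewer
def cap(n):
    s=env.get_state(); c=viewer.capture(n); h,w=c["img"].shape[:2]
    c["f"]=h/2/np.tan(np.radians(c["vfov"])/2)
    if n=="wrist":
        M=np.array(c["mount"]); Rt=np.array(s["orientation"]).reshape(3,3)
        c["Rwc"]=Rt@M[:3,:3]; c["o"]=Rt@M[:3,3]+np.array(s["tcp_pos"])
    else:
        c["Rwc"]=np.array(c["R"]).T; c["o"]=-c["Rwc"]@np.array(c["t"])
    return c
def cloud(c):
    h,w=c["range_z"].shape; u,v=np.meshgrid(np.arange(w),np.arange(h)); z=c["range_z"]
    P=np.dstack([(u-c["cx"])/c["f"]*z,(v-c["cy"])/c["f"]*z,z])
    P=P@c["Rwc"].T+c["o"]; P[z<=0]=np.nan; return P
def ray(c,u,v,h):
    d=c["Rwc"]@np.array([(u-c["cx"])/c["f"],(v-c["cy"])/c["f"],1]); return c["o"]+d*(h-c["o"][2])/d[2]
E
python3 - <<'E'
from h import *
s=env.get_state(); print(s)
a=[]
for n in("side","top"):
    c=cap(n); print(n,c["o"].round(3),c["Rwc"].round(2).tolist(),c["f"],c["cx"],c["cy"]); cv2.imwrite(f"pics/{n}0.png",c["img"])
E
```

```text
{'time_s': 0.0, 'joints': array([ 6.54586314e+01,  1.18832451e+01,  8.84052818e+01, -1.03071223e-03,
        7.98426890e+01, -8.62183937e+00]), 'joint_velocities': array([-0.03188225,  0.02312609,  0.11641779, -0.08431135, -0.13683986,
        0.0023119 ]), 'joint_torque': array([-1.86675679e-03, -3.70889568e+01, -2.81409806e+01,  6.97914488e-02,
        3.63231765e-02, -1.68299789e-04]), 'tcp_pos': array([0.15738756, 0.5522175 , 0.21829676]), 'orientation': array([[-9.61648598e-01,  2.74282882e-01, -9.35105379e-04],
       [ 2.74284283e-01,  9.61646381e-01, -2.09061406e-03],
       [ 3.25821053e-04, -2.26692079e-03, -9.99997377e-01]]), 'force': array([0.8423628 , 0.39916315, 0.13731122]), 'wrist_torque': array([0.00604964, 0.04829095, 0.05520608]), 'grip_force': 0.0, 'gripper_width': 1.0003617791914436}
side [ 0.506 -0.899  0.857] [[1.0, -0.01, 0.03], [-0.03, -0.52, 0.86], [0.01, -0.86, -0.52]] 516.5880906192615 282.93660505661745 212.48074934055586
top [0.428 0.18  1.522] [[-0.01, -0.99, 0.12], [-1.0, 0.01, -0.02], [0.01, -0.12, -0.99]] 528.0415511371506 288.1351029961307 209.60775406943148
```

View pics/side0.png

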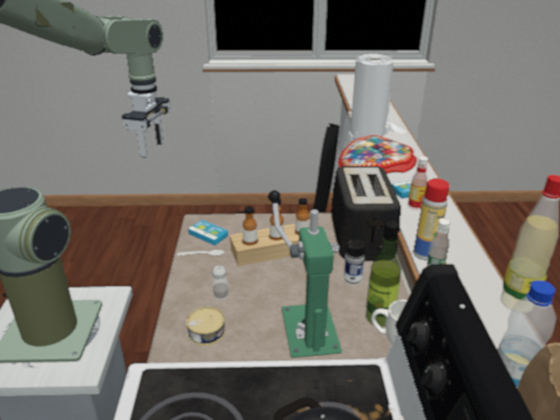

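View pics/top0.png

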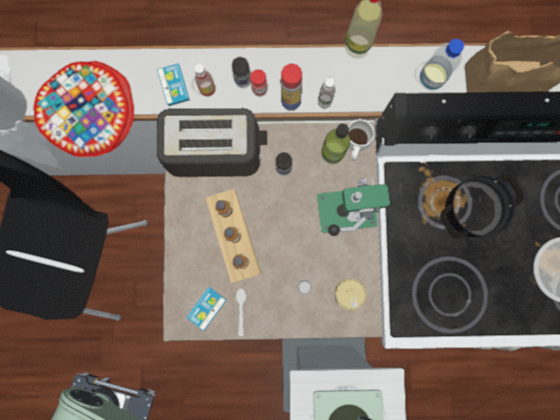

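The side view shows three bottles in the block (stoppers near (249,211), (275,197), (302,203)), the press with its knob at (275,197) and its base at (310,330). The top view shows the block running from (222,195) to (245,277), with stoppers near (223,208), (233,234) and (239,262). The press base is around (345,212) and the knob is at (334,230). Next I'll measure these.

Run:
```python
from h import *
t=cap("top"); s=cap("side")
Pt=cloud(t); Ps=cloud(s)
hsv=cv2.cvtColor(t["img"],cv2.COLOR_BGR2HSV)
def comps(m,amin):
    n,l,st,ce=cv2.connectedComponentsWithStats(m.astype(np.uint8)); return [(l==i,st[i],ce[i]) for i in range(1,n) if st[i][4]>=amin]
# rack top by depth + height
Z=Pt[...,2]; X=Pt[...,0];Y=Pt[...,1]
ws=(X>0.2)&(X<0.75)&(Y>-.06)&(Y<.5)
print("table z",np.nanmedian(Z[(X>.3)&(X<.33)&(Y>.1)&(Y<.2)]))
for m,st,ce in comps(ws&(Z>0.012),40):
    p=Pt[m]; print("blob",ce.round(0),st[4],"x",p[:,0].min().round(3),p[:,0].max().round(3),"y",p[:,1].min().round(3),p[:,1].max().round(3),"zmax",p[:,2].max().round(3),"zmed",np.median(p[:,2]).round(3))
wood=ws&(abs(Z-.05)<.012)
for m,st,ce in comps(wood,200):
    uv=np.argwhere(m)[:,::-1].astype(np.float32); r=cv2.minAreaRect(np.array([ray(t,u,v,.05)[:2]*1000 for u,v in uv],np.float32)); print("rack",r)
dark=(hsv[...,2]<70)&ws
for m,st,ce in comps(dark,12):
    print("dark top",ce.round(1),st[4],np.nanmedian(Pt[m],0).round(3),"zmax",np.nanmax(Pt[m][:,2]).round(3))
hs=cv2.cvtColor(s["img"],cv2.COLOR_BGR2HSV); w2=(Ps[...,0]>.2)&(Ps[...,0]<.75)&(Ps[...,1]>-.06)&(Ps[...,1]<.5)
for m,st,ce in comps((hs[...,2]<70)&w2&(Ps[...,2]>.1),10):
    print("dark side",ce.round(1),st[:5],np.nanmedian(Ps[m],0).round(3),"zmax",np.nanpercentile(Ps[m][:,2],95).round(3))
g=(hsv[...,0]>60)&(hsv[...,0]<95)&(hsv[...,1]>100)&ws&(Z<.03)
p=np.array([ray(t,u,v,.01)[:2]*1000 for v,u in np.argwhere(g)],np.float32);print("base",cv2.minAreaRect(p),len(p))
g=(hsv[...,0]>60)&(hsv[...,0]<95)&(hsv[...,1]>100)&ws&(abs(Z-.266)<.02)
p=np.array([ray(t,u,v,.266)[:2]*1000 for v,u in np.argwhere(g)],np.float32);print("head",cv2.minAreaRect(p),len(p))
a=cv2.resize(t["img"][170:300,190:400],None,fx=3.6,fy=3.6,interpolation=2); b=cv2.resize(s["img"][180:360,180:420],None,fx=3.15,fy=3.15,interpolation=2)
cv2.imwrite("pics/b.png",b);cv2.imwrite("pics/a.png",a)
```

```text
table z -8.154110471614295e-05
blob [210. 162.] 2643 x 0.702 0.75 y 0.234 0.498 zmax 0.188 zmed 0.172
blob [335. 155.] 262 x 0.737 0.75 y -0.0 0.05 zmax 0.181 zmed 0.118
blob [284. 164.] 336 x 0.704 0.75 y 0.144 0.19 zmax 0.126 zmed 0.116
blob [356. 206.] 1612 x 0.509 0.658 y -0.06 0.071 zmax 0.337 zmed 0.265
blob [233. 235.] 2684 x 0.402 0.662 y 0.238 0.387 zmax 0.174 zmed 0.051
blob [305. 286.] 188 x 0.368 0.407 y 0.093 0.135 zmax 0.096 zmed 0.082
blob [351. 294.] 779 x 0.323 0.406 y -0.057 0.028 zmax 0.047 zmed 0.037
blob [206. 308.] 859 x 0.271 0.389 y 0.334 0.446 zmax 0.033 zmed 0.023
rack ((532.122314453125, 312.47613525390625), (250.10768127441406, 84.65850830078125), 16.78085708618164)
dark top [213.4 167.7] 1282 [0.707 0.357 0.125] zmax 0.181
dark top [283.5 161. ] 187 [0.726 0.168 0.118] zmax 0.126
dark top [341.3 210.8] 53 [0.599 0.004 0.013] zmax 0.022
dark top [333.3 230. ] 63 [0.52 0.06 0.33] zmax 0.337
dark side [345.7 205.9] [ 333  167   29   68 1096] [0.715 0.272 0.152] zmax 0.178
dark side [274.5 197.2] [268 191  13  14 121] [0.52  0.049 0.322] zmax 0.331
dark side [302.4 201.4] [299 199   8   6  45] [0.602 0.327 0.149] zmax 0.153
dark side [248.6 209.8] [244 206  10   8  60] [0.457 0.284 0.15 ] zmax 0.154
dark side [354.9 246.5] [346 239  19  16 238] [0.725 0.159 0.115] zmax 0.119
dark side [376.3 258.4] [374 256   5   5  19] [0.748 0.024 0.174] zmax 0.181
base ((487.72943115234375, 210.197021484375), (141.05667114257812, 537.5249633789062), 29.299806594848633) 64
head ((602.468017578125, -19.122570037841797), (51.961795806884766, 86.65221405029297), 6.48066520690918) 233
```

View pics/b.png

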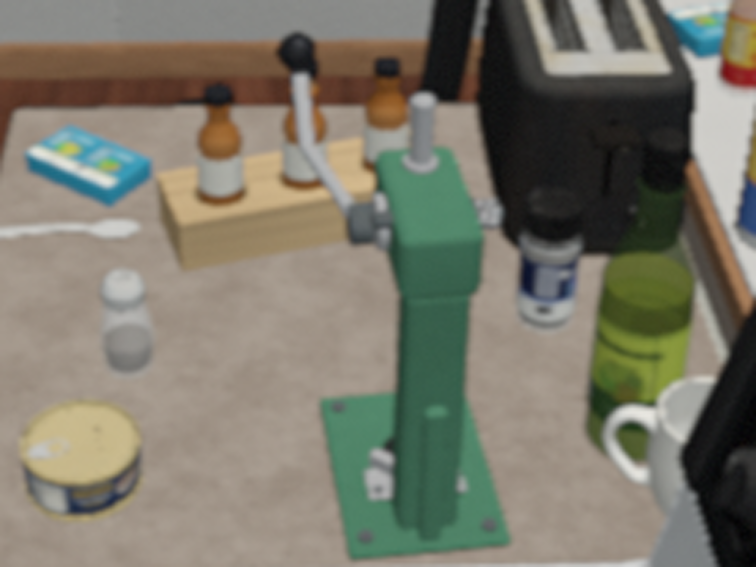

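The side crop shows the near and far bottles' stoppers seated (tops around 153 mm). The middle one is hidden behind the knob at (296,50). I'll check the middle stopper's height and refine the press pose.

Run:
```python
from h import *
t=cap("top"); Pt=cloud(t); Z=Pt[...,2]; X=Pt[...,0];Y=Pt[...,1]
hsv=cv2.cvtColor(t["img"],cv2.COLOR_BGR2HSV)
a=np.radians(16.78); d=np.array([np.cos(a),np.sin(a)])
for k in(-1,0,1):
    q=np.array([.5321,.3125])+k*.078*d
    for h in (.152,.166):
      pass
    m=(np.hypot(X-q[0],Y-q[1])<.03)&(Z>.135); p=Pt[m]
    print(k,q.round(4),m.sum(),p.mean(0).round(4),"top z",np.percentile(p[:,2],[50,80,95]).round(4))
g=(hsv[...,0]>60)&(hsv[...,0]<95)&(hsv[...,1]>80)&(X>.4)&(X<.75)&(Y>-.2)&(Y<.15)
print(g.sum())
gb=g&(Z<.03)
n,l,st,ce=cv2.connectedComponentsWithStats(gb.astype(np.uint8))
for i in range(1,n):
    if st[i][4]<30: continue
    p=np.array([ray(t,u,v,.01)[:2]*1000 for v,u in np.argwhere(l==i)],np.float32);print("base",cv2.minAreaRect(p),len(p),p.min(0),p.max(0)); 
    # front edge: max y per x column
    for x0 in range(550,660,10):
        q=p[abs(p[:,0]-x0)<3]
        if len(q): print(x0,q[:,1].max().round(1),end=' | ')
gh=g&(Z>.24)
p=np.array([ray(t,u,v,.266)[:2]*1000 for v,u in np.argwhere(gh)],np.float32);print("head",cv2.minAreaRect(p),len(p),cv2.boxPoints(cv2.minAreaRect(p)).round(0).tolist())
s=cap("side"); Ps=cloud(s); hs=cv2.cvtColor(s["img"],cv2.COLOR_BGR2HSV)
g=(hs[...,0]>60)&(hs[...,0]<95)&(hs[...,1]>80)&(Ps[...,2]<.03)&(Ps[...,0]>.45)&(Ps[...,0]<.75)&(Ps[...,1]>-.2)&(Ps[...,1]<.15)
g=cv2.morphologyEx(g.astype(np.uint8),cv2.MORPH_OPEN,np.ones((3,3)))
p=np.array([ray(s,u,v,.01)[:2]*1000 for v,u in np.argwhere(g)],np.float32); r=cv2.minAreaRect(p);print("sidebase",r,cv2.boxPoints(r).round(0).tolist())
```

```text
-1 [0.4574 0.29  ] 76 [0.4585 0.2892 0.1524] top z [0.1526 0.1547 0.1583]
0 [0.5321 0.3125] 89 [0.5317 0.3112 0.1636] top z [0.1662 0.1681 0.1696]
1 [0.6068 0.335 ] 79 [0.6049 0.3352 0.1517] top z [0.1519 0.1538 0.1569]
1725
base ((602.1265258789062, 19.234039306640625), (109.05921173095703, 98.24505615234375), 8.211217880249023) 764 [542.76245  -35.376602] [655.62195  69.99491]
550 60.2 | 560 62.8 | 570 62.6 | 580 65.3 | 590 65.1 | 600 64.9 | 610 67.5 | 620 67.3 | 630 70.0 | 640 69.8 | 650 69.6 | base ((563.50146484375, -79.34425354003906), (30.363481521606445, 61.936126708984375), 43.79486846923828) 102 [552.87524 -95.89984] [595.89233  -46.483883]
550 -49.4 | 560 -52.4 | 570 -61.3 | 580 -87.7 | 590 -88.0 | head ((595.6517333984375, -4.4991302490234375), (71.49313354492188, 161.38414001464844), 18.656471252441406) 848 [[536.0, 61.0], [588.0, -92.0], [655.0, -70.0], [604.0, 83.0]]
sidebase ((601.5310668945312, -18.758384704589844), (110.03317260742188, 160.59031677246094), 5.585520267486572) [[539.0, 56.0], [555.0, -104.0], [664.0, -93.0], [648.0, 67.0]]
```

View pics/a.png

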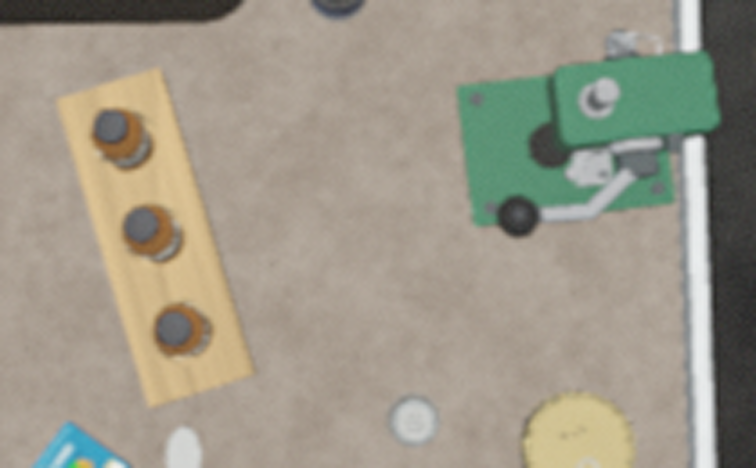

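The middle stopper is proud, with its top at 166 mm against 152 mm for its neighbours. The crop shows all three bottles, and the press front faces left (+y) with the pad under the head. I'll write a helper that gives the rows to a target pose.

```bash
cat >> h.py <<'E'
from scipy.spatial.transform import Rotation as Ro
def lean(az,deg,sgn):
    """tool pointing horizontally to azimuth az (deg), raised deg from straight down; sgn picks the half turn"""
    a,l=np.radians([az,deg]); z=np.array([np.sin(l)*np.cos(a),np.sin(l)*np.sin(a),-np.cos(l)])
    y=sgn*np.array([-np.sin(a),np.cos(a),0]); return np.column_stack([np.cross(y,z),y,z])
def plan(R1,g1,N,pose=None):
    """rows (equal) from now to grasp point g1, orientation R1"""
    s=env.get_state(); R0=np.array(s["orientation"]).reshape(3,3); p0=np.array(s["tcp_pos"])
    if pose is not None: R0,p0=pose
    p1=np.array(g1)+.005*R1[:,2]
    w=Ro.from_matrix(R0.T@R1).as_rotvec(); S=sum(Ro.from_rotvec(w*k/N).as_matrix() for k in range(N))
    v=np.linalg.solve(S,R0.T@(p1-p0)); print("rows",N,"shift",(v/.03).round(3).tolist(),"turn",(w/N/(np.pi/2)).round(4).tolist(),"deg/row",np.degrees(np.linalg.norm(w)/N).round(1))
    return R1,p1
def st():
    s=env.get_state(); R=np.array(s["orientation"]).reshape(3,3)
    print("t",round(s["time_s"],2),"j",np.round(s["joints"],1),"g",(np.array(s["tcp_pos"])-.005*R[:,2]).round(4),"z",R[:,2].round(3),"y",R[:,1].round(3),"F",np.round(s["force"],1),"w",round(float(s["gripper_width"])*94,1),"gf",s["grip_force"])
E
python3 - <<'E'
from h import *
c=cap("wrist"); print(np.array(c["mount"]).round(3).tolist()); st()
az=16.78-90
for sg in(1,-1):
    R=lean(az,50,sg); g=np.array([.532,.312,.083])-.13*R[:,2]; print(sg,g.round(3)); plan(R,g,16)
E
```

```text
[[0.0, -0.961, -0.277, 0.082], [1.0, -0.0, 0.001, 0.002], [-0.001, -0.277, 0.961, -0.164], [0.0, 0.0, 0.0, 1.0]]
t 0.35 j [65.5 11.9 88.3 -0.  79.8 -8.6] g [0.1576 0.5528 0.2241] z [-0.    -0.001 -1.   ] y [ 0.274  0.962 -0.001] F [ 0.4 -0.4  1. ] w 94.1 gf 0.0
1 [0.503 0.407 0.167]
rows 16 shift [-0.691, 0.288, 0.407] turn [0.0173, -0.0317, 0.0372] deg/row 4.7
-1 [0.503 0.407 0.167]
rows 16 shift [-0.484, -0.792, 0.078] turn [0.0367, 0.02, -0.0788] deg/row 8.0
```

>>> play_rows(
  rows=[
    [[-0.69,0.29,0.4],[0.0173,-0.0317,0.0372],0.28],
    [[-0.69,0.29,0.4],[0.0173,-0.0317,0.0372],0.28],
    [[-0.69,0.29,0.4],[0.0173,-0.0317,0.0372],0.28],
    [[-0.69,0.29,0.4],[0.0173,-0.0317,0.0372],0.28],
    [[-0.69,0.29,0.4],[0.0173,-0.0317,0.0372],0.28],
    [[-0.69,0.29,0.4],[0.0173,-0.0317,0.0372],0.28],
    [[-0.69,0.29,0.4],[0.0173,-0.0317,0.0372],0.28],
    [[-0.69,0.29,0.4],[0.0173,-0.0317,0.0372],0.28],
  ],
)

```text
time_s: 1.02
tcp_pos: [0.3449, 0.5256, 0.151]
orientation: [[-0.677, 0.699, 0.23], [0.603, 0.706, -0.372], [-0.422, -0.113, -0.899]]
force: [-0.1, 0.1, -1.2]
gripper_width: 0.641
grip_force: 0.0
```

Run:
```python
from h import *
st(); R=lean(-73.2,50,1); plan(R,np.array([.532,.312,.083])-.13*R[:,2],8)
```

```text
t 1.02 j [ 60.3  31.8  73.7 -22.6  87.8  17.2] g [0.3437 0.5275 0.1554] z [ 0.23  -0.372 -0.899] y [ 0.699  0.706 -0.113] F [-0.1  0.1 -1.2] w 60.3 gf 0.0
rows 8 shift [-0.689, 0.286, 0.412] turn [0.0172, -0.0315, 0.0369] deg/row 4.6
```

>>> play_rows(
  rows=[
    [[-0.69,0.29,0.41],[0.0172,-0.0315,0.037],0.28],
    [[-0.69,0.29,0.41],[0.0172,-0.0315,0.037],0.28],
    [[-0.69,0.29,0.41],[0.0172,-0.0315,0.037],0.28],
    [[-0.69,0.29,0.41],[0.0172,-0.0315,0.037],0.28],
    [[-0.69,0.29,0.41],[0.0172,-0.0315,0.037],0.28],
    [[-0.69,0.29,0.41],[0.0172,-0.0315,0.037],0.28],
    [[-0.69,0.29,0.41],[0.0172,-0.0315,0.037],0.28],
    [[-0.69,0.29,0.41],[0.0172,-0.0315,0.037],0.28],
  ],
)

```text
time_s: 1.68
tcp_pos: [0.5052, 0.404, 0.1635]
orientation: [[-0.185, 0.958, 0.221], [0.616, 0.288, -0.733], [-0.766, 0.0, -0.643]]
force: [0.5, 0.5, -0.7]
gripper_width: 0.639
grip_force: 0.0
```

Run:
```python
from h import *
st(); R=lean(-73.2,50,1); plan(R,np.array([.532,.312,.083]),5)
c=cap("wrist"); cv2.imwrite("pics/w1.png",c["img"])
```

```text
t 1.68 j [ 49.7  44.6  62.  -41.1 102.5  34.6] g [0.5041 0.4077 0.1667] z [ 0.221 -0.733 -0.643] y [0.958 0.288 0.   ] F [ 0.5  0.5 -0.7] w 60.0 gf 0.0
rows 5 shift [-0.0, -0.006, 0.868] turn [-0.0001, -0.0001, -0.0001] deg/row 0.0
```

View pics/w1.png

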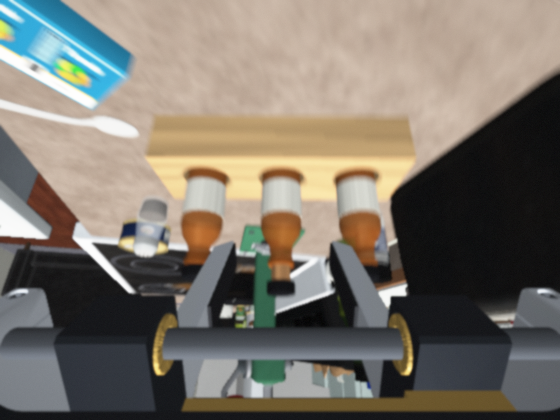

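The wrist view shows the proud bottle (cork visible at about (280,270)) centred between the jaws at columns 228 and 337. I'll advance and grip.

>>> play_rows(
  rows=[
    [[0,0,0.87],[0,0,0],0.28],
    [[0,0,0.87],[0,0,0],0.28],
    [[0,0,0.87],[0,0,0],0.28],
    [[0,0,0.87],[0,0,0],0.28],
    [[0,0,0.86],[0,0,0],0.28],
    [[0,0,0],[0,0,0],0.28],
  ],
)

```text
time_s: 2.23
tcp_pos: [0.5317, 0.3048, 0.0761]
orientation: [[-0.191, 0.958, 0.215], [0.614, 0.287, -0.735], [-0.766, -0.009, -0.643]]
force: [-0.1, -0.2, -0.6]
gripper_width: 0.638
grip_force: 0.0
```

>>> play_rows(
  rows=[
    [[0,0,0],[0,0,0],-1],
    [[0,0,0],[0,0,0],-1],
    [[0,0,0],[0,0,0],-1],
    [[0,0,0],[0,0,0],-1],
    [[0,0,0],[0,0,0],-1],
    [[0,0,0],[0,0,0],-1],
  ],
  grip_force=25,
)

```text
time_s: 2.73
tcp_pos: [0.534, 0.3108, 0.0814]
orientation: [[-0.186, 0.957, 0.224], [0.618, 0.292, -0.73], [-0.764, 0.002, -0.645]]
force: [-0.4, 0.5, 3.6]
gripper_width: 0.42
grip_force: 24.7
```

Run:
```python
from h import *
st()
```

```text
t 2.73 j [ 43.2  43.9  74.1 -43.3  89.6  37.7] g [0.5329 0.3145 0.0847] z [ 0.224 -0.73  -0.645] y [0.957 0.292 0.002] F [-0.4  0.5  3.6] w 39.5 gf 24.653469310433138
```

>>> play_rows(
  rows=[
    [[-0.4,0,-0.33],[0,0,0],-1],
    [[-0.6,0,-0.5],[0,0,0],-1],
    [[-0.6,0,-0.5],[0,0,0],-1],
    [[-0.3,0,-0.25],[0,0,0],-1],
    [[0,0,0],[0,0,0],-1],
  ],
)

```text
time_s: 3.15
tcp_pos: [0.5351, 0.3105, 0.1581]
orientation: [[-0.184, 0.957, 0.225], [0.621, 0.291, -0.728], [-0.762, 0.006, -0.647]]
force: [0.4, 0.2, -1.8]
gripper_width: 0.419
grip_force: 24.7
```

Run:
```python
from h import *
st()
s=cap("side"); t=cap("top")
def rd(c,u,v):
    d=c["Rwc"]@np.array([(u-c["cx"])/c["f"],(v-c["cy"])/c["f"],1]); return c["o"],d/np.linalg.norm(d)
def tri(a,b):
    A=np.zeros((3,3));B=np.zeros(3)
    for o,d in(a,b):
        M=np.eye(3)-np.outer(d,d);A+=M;B+=M@o
    x=np.linalg.solve(A,B); return x.round(4),[np.linalg.norm((np.eye(3)-np.outer(d,d))@(x-o)).round(4) for o,d in(a,b)]
print("knob",tri(rd(s,274.5,197.2),rd(t,333.3,230.0)))
px=np.array([.0993,-.995]);py=np.array([.995,.0993])
k=tri(rd(s,274.5,197.2),rd(t,333.3,230.0))[0][:2]; print("ram from knob",k+.067*px+.074*py)
print("pad pixel (dark at 341.3,210.8) ->",ray(t,341.3,210.8,.012))
# pad outline: low-sat dark disc left part, front extreme
hsv=cv2.cvtColor(t["img"],cv2.COLOR_BGR2HSV); m=np.zeros(hsv.shape[:2],bool); m[200:222,333:347]=1
m&=(hsv[...,2]<75); P=np.array([ray(t,u,v,.012)[:2] for v,u in np.argwhere(m)]); q=(P-[.6,-.004])
print("pad press-x",(q@px).min().round(4),"press-y mid",((q@py).min()+(q@py).max())/2,(q@py).min(),(q@py).max())
# ram axis: bright rod top
P=cloud(t); m=(P[...,2]>.29)&(hsv[...,1]<60)&(hsv[...,2]>120)&(abs(P[...,0]-.6)<.03)&(abs(P[...,1])<.03); print("rod",P[m].mean(0),m.sum())
```

```text
t 3.15 j [ 43.1  38.2  73.2 -43.4  94.2  33.3] g [0.534  0.3141 0.1614] z [ 0.225 -0.728 -0.647] y [0.957 0.291 0.006] F [ 0.4  0.2 -1.8] w 39.4 gf 24.693237498868257
knob (array([0.5216, 0.0584, 0.3152]), [np.float64(0.0001), np.float64(0.0001)])
ram from knob [ 0.6018831 -0.0009168]
pad pixel (dark at 341.3,210.8) -> [0.60036285 0.00352074 0.012     ]
pad press-x -0.0177 press-y mid 0.0028776634283023024 -0.012169266171227391 0.017924593027831996
rod [ 0.60192589 -0.00060975  0.3147178 ] 43
```

Run:
```python
from h import *
px=np.array([.0993,-.995,0]); ram=np.array([.601,-.003,0]); R=lean(-84.3,49.9,1)
A=ram-.110*px+[0,0,.161]; a=plan(R,A,9)
B=A.copy(); B[2]=.099; b=plan(R,B,3,a); C=B+.100*px; plan(R,C,6,b)
```

```text
rows 9 shift [-0.523, 0.049, 0.597] turn [0.0105, -0.0002, 0.0089] deg/row 1.2
rows 3 shift [0.527, 0.0, 0.444] turn [0.0, 0.0, 0.0] deg/row 0.0
rows 6 shift [-0.358, -0.0, 0.425] turn [0.0, 0.0, 0.0] deg/row 0.0
```

>>> play_rows(
  rows=[
    [[-0.52,0.05,0.6],[0.0105,0,0.009],-1],
    [[-0.52,0.05,0.6],[0.0105,0,0.009],-1],
    [[-0.52,0.05,0.6],[0.0105,0,0.009],-1],
    [[-0.52,0.05,0.6],[0.0105,0,0.009],-1],
    [[-0.52,0.05,0.6],[0.0105,0,0.009],-1],
    [[-0.52,0.05,0.6],[0.0105,0,0.009],-1],
    [[-0.52,0.05,0.6],[0.0105,0,0.009],-1],
    [[-0.52,0.05,0.6],[0.0105,0,0.009],-1],
  ],
)

```text
time_s: 3.92
tcp_pos: [0.5855, 0.1243, 0.1541]
orientation: [[-0.08, 0.993, 0.089], [0.64, 0.119, -0.759], [-0.764, -0.003, -0.645]]
force: [0.7, -0.1, -2.1]
gripper_width: 0.422
grip_force: 24.7
```

>>> play_rows(
  rows=[
    [[-0.52,0.05,0.6],[0.0105,0,0.009],-1],
    [[0,0,0],[0,0,0],-1],
    [[0.4,0,0.33],[0,0,0],-1],
    [[0.4,0,0.33],[0,0,0],-1],
    [[0.4,0,0.34],[0,0,0],-1],
    [[0.38,0,0.33],[0,0,0],-1],
    [[0,0,0],[0,0,0],-1],
    [[0,0,0],[0,0,0],-1],
  ],
)

```text
time_s: 4.58
tcp_pos: [0.5895, 0.1026, 0.0925]
orientation: [[-0.067, 0.995, 0.074], [0.64, 0.1, -0.762], [-0.765, -0.004, -0.644]]
force: [0.4, 0.0, -2.3]
gripper_width: 0.419
grip_force: 24.7
```

Run:
```python
from h import *
st()
px=np.array([.0993,-.995,0]); ram=np.array([.601,-.003,0]); R=lean(-84.3,49.9,1)
plan(R,ram-.02*px+[0,0,.099],6)
c=cap("side"); cv2.imwrite("pics/s2.png",cv2.resize(c["img"][180:360,180:420],None,fx=3.15,fy=3.15,interpolation=2))
```

```text
t 4.58 j [ 24.5  38.   82.9 -46.8  83.2  34.9] g [0.5891 0.1064 0.0957] z [ 0.074 -0.762 -0.644] y [ 0.995  0.1   -0.004] F [ 0.4  0.  -2.3] w 39.4 gf 24.69418394670356
rows 6 shift [-0.336, 0.005, 0.371] turn [-0.0002, 0.0, 0.0004] deg/row 0.0
```

View pics/s2.png

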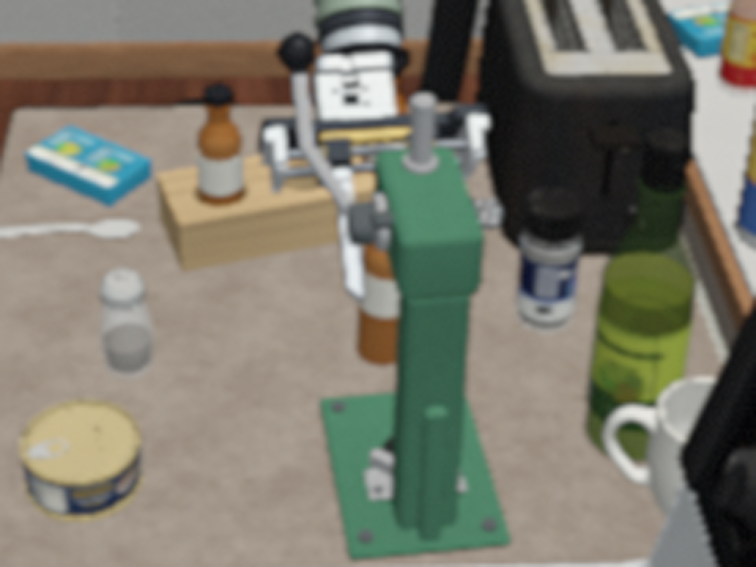

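The side crop shows the bottle held upright in front of the press at about (380,310), with everything else in place. I'll move in under the ram.

>>> play_rows(
  rows=[
    [[-0.33,0,0.37],[0,0,0],-1],
    [[-0.33,0,0.37],[0,0,0],-1],
    [[-0.33,0,0.37],[0,0,0],-1],
    [[-0.33,0,0.37],[0,0,0],-1],
    [[-0.33,0,0.37],[0,0,0],-1],
    [[-0.33,0,0.37],[0,0,0],-1],
    [[0,0,0],[0,0,0],-1],
    [[0,0,0],[0,0,0],-1],
  ],
)

```text
time_s: 5.3
tcp_pos: [0.5996, 0.0121, 0.0975]
orientation: [[-0.061, 0.995, 0.075], [0.642, 0.097, -0.76], [-0.764, 0.001, -0.645]]
force: [1.0, -0.0, -2.5]
gripper_width: 0.42
grip_force: 24.7
```

Run:
```python
from h import *
st()
px=np.array([.0993,-.995,0]); ram=np.array([.601,-.003,0]); R=lean(-84.3,49.9,1)
plan(R,ram+0.002*px+[0,0,.096],6)
```

```text
t 5.3 j [ 16.6  34.3  88.4 -50.3  76.9  32.1] g [0.5992 0.0159 0.1007] z [ 0.075 -0.76  -0.645] y [0.995 0.097 0.001] F [ 1.  -0.  -2.5] w 39.5 gf 24.694635661435314
rows 6 shift [-0.055, -0.0, 0.106] turn [-0.0001, -0.0002, -0.0003] deg/row 0.0
```

>>> play_rows(
  rows=[
    [[-0.055,0,0.106],[0,0,0],-1],
    [[-0.055,0,0.106],[0,0,0],-1],
    [[-0.055,0,0.106],[0,0,0],-1],
    [[-0.055,0,0.106],[0,0,0],-1],
    [[-0.055,0,0.106],[0,0,0],-1],
    [[-0.055,0,0.106],[0,0,0],-1],
    [[0,0,0],[0,0,0],-1],
  ],
)

```text
time_s: 5.88
tcp_pos: [0.6022, -0.0073, 0.0924]
orientation: [[-0.063, 0.995, 0.077], [0.643, 0.099, -0.76], [-0.764, 0.002, -0.646]]
force: [0.9, 1.6, -1.9]
gripper_width: 0.421
grip_force: 24.8
```

Run:
```python
from h import *
st()
```

```text
t 5.88 j [ 14.8  34.2  89.4 -51.3  75.1  31.8] g [ 0.6018 -0.0035  0.0956] z [ 0.077 -0.76  -0.646] y [0.995 0.099 0.002] F [ 0.9  1.6 -1.9] w 39.5 gf 24.81367953121662
```

>>> play_rows(
  rows=[
    [[-0.064,0,0.076],[0,0,0],-1],
    [[0,0,0],[0,0,0],-1],
    [[0,0,0],[0,0,0],-1],
  ],
)

```text
time_s: 6.13
tcp_pos: [0.6021, -0.01, 0.0926]
orientation: [[-0.063, 0.995, 0.076], [0.642, 0.099, -0.76], [-0.764, 0.001, -0.645]]
force: [-0.1, 1.3, -2.2]
gripper_width: 0.419
grip_force: 25.0
```

>>> play_rows(
  rows=[
    [[0.05,0,0.043],[0,0,0],-1],
    [[0.05,0,0.043],[0,0,0],-1],
    [[0.05,0,0.043],[0,0,0],-1],
    [[0,0,0],[0,0,0],-1],
    [[0,0,0],[0,0,0],-1],
  ],
)

```text
time_s: 6.55
tcp_pos: [0.602, -0.01, 0.0863]
orientation: [[-0.063, 0.995, 0.076], [0.642, 0.099, -0.76], [-0.764, 0.001, -0.646]]
force: [-1.1, 2.3, -0.8]
gripper_width: 0.419
grip_force: 25.0
```

Run:
```python
from h import *
st()
```

```text
t 6.55 j [ 14.6  34.7  89.6 -51.5  74.6  32.1] g [ 0.6017 -0.0062  0.0895] z [ 0.076 -0.76  -0.646] y [0.995 0.099 0.001] F [-1.1  2.3 -0.8] w 39.4 gf 24.964524284005165
```

>>> play_rows(
  rows=[
    [[0.04,0,0.033],[0,0,0],-1],
    [[0.02,0,0.017],[0,0,0],-1],
    [[0,0,0],[0,0,0],-1],
    [[0,0,0],[0,0,0],-1],
  ],
)

```text
time_s: 6.88
tcp_pos: [0.6022, -0.0105, 0.0859]
orientation: [[-0.062, 0.995, 0.076], [0.64, 0.098, -0.762], [-0.766, 0.001, -0.643]]
force: [-3.4, 3.3, 5.1]
gripper_width: 0.417
grip_force: 25.0
```

Run:
```python
from h import *
st()
c=cap("wrist"); cv2.imwrite("pics/w2.png",c["img"])
```

```text
t 6.88 j [ 14.6  34.8  89.6 -51.7  74.6  32.3] g [ 0.6018 -0.0067  0.0892] z [ 0.076 -0.762 -0.643] y [0.995 0.098 0.001] F [-3.4  3.3  5.1] w 39.2 gf 25.00563696026802
```

View pics/w2.png

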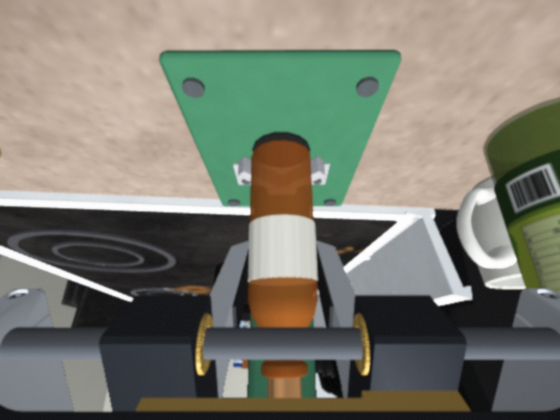

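The wrist view shows the bottle on the pad (crescent at (281,137)) between the two cheeks at (243,172) and (320,172), and the force shows it has touched down. I'll release and retreat.

>>> play_rows(
  rows=[
    [[0,0,0],[0,0,0],0.2],
    [[0,0,0],[0,0,0],0.2],
    [[0,0,0],[0,0,0],0.2],
    [[0,0,0],[0,0,0],0.2],
  ],
)

```text
time_s: 7.27
tcp_pos: [0.6024, -0.0106, 0.0843]
orientation: [[-0.063, 0.995, 0.076], [0.642, 0.099, -0.761], [-0.764, 0.001, -0.645]]
force: [0.2, -0.2, 0.9]
gripper_width: 0.596
grip_force: 0.0
```

>>> play_rows(
  rows=[
    [[0,0,-0.4],[0,0,0],0.2],
    [[0,0,-0.7],[0,0,0],0.2],
    [[0,0,-0.8],[0,0,0],0.2],
    [[0,0,-0.8],[0,0,0],0.2],
    [[0,0,-0.8],[0,0,0],0.2],
    [[0,0,-0.5],[0,0,0],0.2],
    [[0,0,0],[0,0,0],0.2],
  ],
)

```text
time_s: 7.85
tcp_pos: [0.5949, 0.0844, 0.1651]
orientation: [[-0.061, 0.995, 0.083], [0.644, 0.102, -0.758], [-0.763, 0.007, -0.646]]
force: [0.3, 0.7, 0.4]
gripper_width: 0.604
grip_force: 0.0
```

Run:
```python
from h import *
st()
c=cap("wrist"); cv2.imwrite("pics/w3.png",c["img"])
```

```text
t 7.85 j [ 22.9  31.5  83.1 -47.1  85.9  29.7] g [0.5945 0.0882 0.1683] z [ 0.083 -0.758 -0.646] y [0.995 0.102 0.007] F [0.3 0.7 0.4] w 56.7 gf 0.0
```

View pics/w3.png

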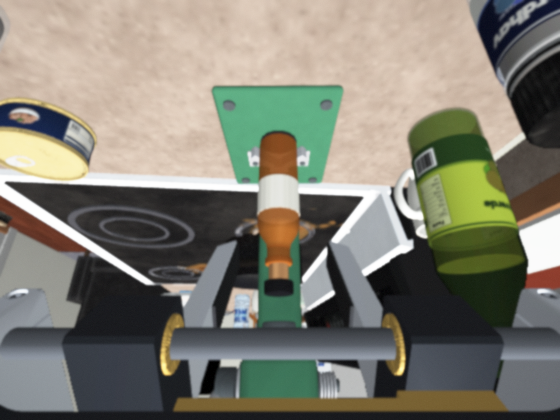

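The wrist view shows the bottle upright between the cheeks, with its stopper at (278,285) under the ram. Next comes the lever: I'll straddle the knob from above, leaning 20°.

Run:
```python
from h import *
px=np.array([.0993,-.995,0]);py=np.array([.995,.0993,0]); ram=np.array([.6015,-.002,0])
a=plan(lean(-84.3,35,1),ram-.15*px-.06*py+[0,0,.36],8)
R=lean(-84.3,20,1);k=np.array([.5216,.0584,.316])
plan(R,k-.085*R[:,2],4,a)
```

```text
rows 8 shift [-0.363, -0.252, -0.763] turn [0.0004, 0.0205, -0.0001] deg/row 1.8
rows 4 shift [-0.521, -0.113, -0.045] turn [0.0, 0.0417, 0.0] deg/row 3.7
```

>>> play_rows(
  rows=[
    [[-0.36,-0.25,-0.76],[0,0.0205,0],0.2],
    [[-0.36,-0.25,-0.76],[0,0.0205,0],0.2],
    [[-0.36,-0.25,-0.76],[0,0.0205,0],0.2],
    [[-0.36,-0.25,-0.76],[0,0.0205,0],0.2],
    [[-0.36,-0.25,-0.76],[0,0.0205,0],0.2],
    [[-0.36,-0.25,-0.76],[0,0.0205,0],0.2],
    [[-0.36,-0.25,-0.76],[0,0.0205,0],0.2],
    [[-0.36,-0.25,-0.76],[0,0.0205,0],0.2],
  ],
)

```text
time_s: 8.57
tcp_pos: [0.526, 0.1364, 0.3531]
orientation: [[-0.081, 0.995, 0.055], [0.815, 0.098, -0.571], [-0.574, -0.001, -0.819]]
force: [0.1, 0.7, -0.1]
gripper_width: 0.598
grip_force: 0.0
```

>>> play_rows(
  rows=[
    [[-0.52,-0.11,-0.05],[0,0.042,0],0.2],
    [[-0.52,-0.11,-0.05],[0,0.042,0],0.2],
    [[-0.52,-0.11,-0.05],[0,0.042,0],0.2],
    [[-0.52,-0.11,-0.05],[0,0.042,0],0.2],
    [[0,0,0],[0,0,0],0.2],
    [[0,0,0],[0,0,0],0.2],
  ],
)

```text
time_s: 9.07
tcp_pos: [0.5188, 0.0828, 0.3891]
orientation: [[-0.089, 0.995, 0.034], [0.936, 0.095, -0.34], [-0.341, 0.002, -0.94]]
force: [0.8, 0.9, 0.1]
gripper_width: 0.598
grip_force: 0.0
```

Run:
```python
from h import *
st(); R=lean(-84.3,20,1);k=np.array([.5216,.0584,.316])
plan(R,k,4)
c=cap("wrist"); cv2.imwrite("pics/w4.png",c["img"])
```

```text
t 9.07 j [ 11.8   3.8  80.  -20.   97.9   3.9] g [0.5186 0.0845 0.3938] z [ 0.034 -0.34  -0.94 ] y [0.995 0.095 0.002] F [0.8 0.9 0.1] w 56.2 gf 0.0
rows 4 shift [0.016, 0.003, 0.684] turn [0.0, -0.0001, -0.0008] deg/row 0.1
```

View pics/w4.png

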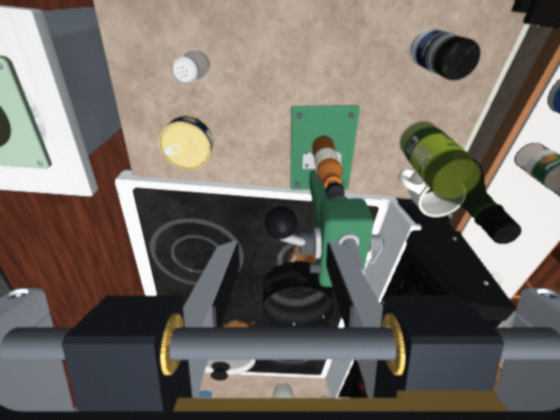

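The wrist view shows the knob at (281,222), centred between the jaws. I'll advance and grip it.

>>> play_rows(
  rows=[
    [[0.016,0,0.68],[0,0,0],0.2],
    [[0.016,0,0.68],[0,0,0],0.2],
    [[0.016,0,0.68],[0,0,0],0.2],
    [[0.016,0,0.68],[0,0,0],0.2],
    [[0,0,0],[0,0,0],0.2],
  ],
)

```text
time_s: 9.53
tcp_pos: [0.5182, 0.0588, 0.3046]
orientation: [[-0.098, 0.995, 0.023], [0.935, 0.1, -0.341], [-0.342, -0.012, -0.94]]
force: [-0.3, -0.2, -0.5]
gripper_width: 0.599
grip_force: 0.0
```

>>> play_rows(
  rows=[
    [[0,0,0],[0,0,0],-1],
    [[0,0,0],[0,0,0],-1],
    [[0,0,0],[0,0,0],-1],
    [[0,0,0],[0,0,0],-1],
    [[0,0,0],[0,0,0],-1],
    [[0,0,0],[0,0,0],-1],
  ],
  grip_force=40,
)

```text
time_s: 10.03
tcp_pos: [0.5198, 0.0594, 0.3124]
orientation: [[-0.093, 0.995, 0.031], [0.936, 0.098, -0.339], [-0.34, -0.002, -0.94]]
force: [-5.9, 1.7, 3.6]
gripper_width: 0.28
grip_force: 40.0
```

Run:
```python
from h import *
st(); R=lean(-84.3,20,1)
px=np.array([.0993,-.995,0]); g0=np.array(env.get_state()["tcp_pos"])-.005*R[:,2]
# arc increments relative to start, in tool axes / 30 mm
a0=np.radians(40); pos=lambda q:.122*(-np.cos(a0-q)*px+np.sin(a0-q)*np.array([0,0,1]))
qs=np.linspace(0,1.22,13); 
for i in range(12): print((R.T@(pos(qs[i+1])-pos(qs[i]))/.03).round(3).tolist())
```

```text
t 10.03 j [  9.3   4.4  88.  -19.8  89.    4.2] g [0.5196 0.0611 0.3171] z [ 0.031 -0.339 -0.94 ] y [ 0.995  0.098 -0.002] F [-5.9  1.7  3.6] w 26.3 gf 40.00164985656738
[0.347, 0.0, 0.225]
[0.322, 0.0, 0.259]
[0.294, 0.0, 0.29]
[0.263, 0.0, 0.318]
[0.23, 0.0, 0.343]
[0.194, 0.0, 0.365]
[0.156, 0.0, 0.383]
[0.116, -0.0, 0.397]
[0.075, -0.0, 0.406]
[0.034, -0.0, 0.412]
[-0.008, -0.0, 0.413]
[-0.05, -0.0, 0.41]
```

>>> play_rows(
  rows=[
    [[0.347,-0.03,0.225],[0,0,0],-1],
    [[0.322,0,0.259],[0,0,0],-1],
    [[0.294,0,0.29],[0,0,0],-1],
    [[0.263,0,0.318],[0,0,0],-1],
    [[0.23,0,0.343],[0,0,0],-1],
    [[0.194,0,0.365],[0,0,0],-1],
  ],
)

```text
time_s: 10.53
tcp_pos: [0.5169, 0.088, 0.2457]
orientation: [[-0.092, 0.995, 0.034], [0.936, 0.098, -0.338], [-0.34, 0.001, -0.94]]
force: [-5.6, 4.2, 7.7]
gripper_width: 0.278
grip_force: 40.0
```

Run:
```python
from h import *
st()
t=cap("top"); P=cloud(t); hsv=cv2.cvtColor(t["img"],cv2.COLOR_BGR2HSV)
m=(hsv[...,1]<60)&(hsv[...,2]>120)&(np.hypot(P[...,0]-.602,P[...,1])<.02)&(P[...,2]>.27); print("rod top z",np.nanmean(P[m],0),m.sum())
```

```text
t 10.53 j [ 12.3   7.7  92.3 -19.9  82.8   9.7] g [0.5168 0.0897 0.2504] z [ 0.034 -0.338 -0.94 ] y [0.995 0.098 0.001] F [-5.6  4.2  7.7] w 26.2 gf 40.00262975692749
rod top z [ 6.01417380e-01 -1.70291948e-04  2.89182070e-01] 64
```

>>> play_rows(
  rows=[
    [[0.156,0,0.383],[0,0,0],-1],
    [[0.116,0,0.397],[0,0,0],-1],
    [[0.075,0,0.406],[0,0,0],-1],
    [[0.034,0,0.412],[0,0,0],-1],
    [[-0.008,0,0.413],[0,0,0],-1],
    [[-0.05,0,0.41],[0,0,0],-1],
    [[0,0,0],[0,0,0],-1],
    [[0,0,0],[0,0,0],-1],
  ],
)

```text
time_s: 11.25
tcp_pos: [0.5184, 0.0729, 0.1726]
orientation: [[-0.093, 0.995, 0.033], [0.937, 0.099, -0.336], [-0.338, -0.001, -0.941]]
force: [-5.5, 5.0, 2.9]
gripper_width: 0.281
grip_force: 40.0
```

Run:
```python
from h import *
st()
t=cap("top"); P=cloud(t); hsv=cv2.cvtColor(t["img"],cv2.COLOR_BGR2HSV)
m=(hsv[...,1]<60)&(hsv[...,2]>120)&(np.hypot(P[...,0]-.602,P[...,1])<.02)&(P[...,2]>.27); print("rod top z",np.nanmean(P[m],0),m.sum())
c=cap("side"); cv2.imwrite("pics/s3.png",cv2.resize(c["img"][180:360,180:420],None,fx=3.15,fy=3.15,interpolation=2))
```

```text
t 11.25 j [ 10.7  11.3  97.2 -20.5  74.3  11.1] g [0.5183 0.0746 0.1773] z [ 0.033 -0.336 -0.941] y [ 0.995  0.099 -0.001] F [-5.5  5.   2.9] w 26.4 gf 40.00108301639557
rod top z [6.02029848e-01 9.48122452e-06 2.78105285e-01] 59
```

View pics/s3.png

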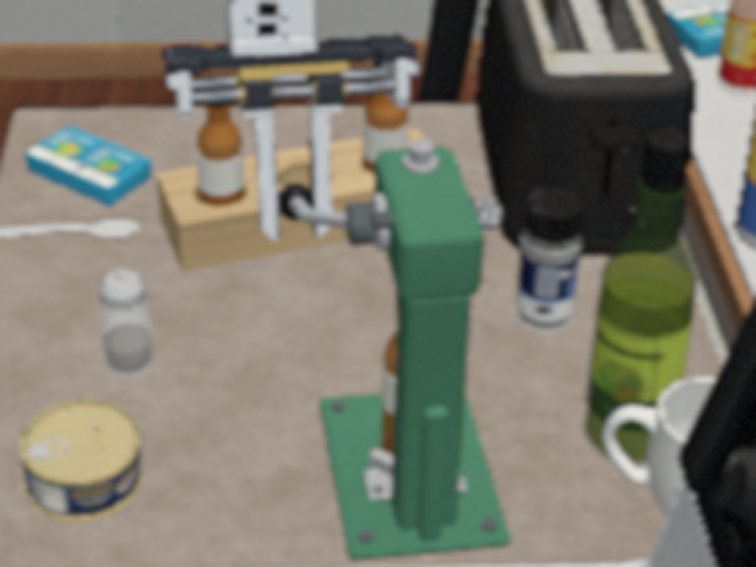

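The side crop shows the lever down, the knob at (297,203) between the fingers, and the bottle still standing at (393,390). I'll check the lever angle from the knob pixel.

Run:
```python
from h import *
s=cap("side"); P=cloud(s); hs=cv2.cvtColor(s["img"],cv2.COLOR_BGR2HSV)
m=(hs[...,2]<70)&(abs(P[...,0]-.52)<.03)&(abs(P[...,1]-.07)<.04)&(P[...,2]>.12)&(P[...,2]<.3)
v,u=np.argwhere(m).mean(0); print(u,v,m.sum(),np.nanmedian(P[m],0))
d=s["Rwc"]@np.array([(u-s["cx"])/s["f"],(v-s["cy"])/s["f"],1]); print("knob at plane y=.0713:",s["o"]+d*(.0713-s["o"][1])/d[1])
def proj(X):
    c=s["Rwc"].T@(np.array(X)-s["o"]); return c[:2]/c[2]*s["f"]+[s["cx"],s["cy"]]
px=np.array([.0993,-.995,0]);py=np.array([.995,.0993,0]);ram=np.array([.6018,-.001,0])
for q in(1.0,1.1,1.2):
    a=np.radians(40)-q; print(q,proj(ram-.074*py+px*(.0265-.122*np.cos(a))+[0,0,.24-.003+.122*np.sin(a)]))
```

```text
274.5303867403315 214.6353591160221 181 [0.52099111 0.07574079 0.27581544]
knob at plane y=.0713: [0.5217732  0.0713     0.26386006]
1.0 [273.38455347 236.00618258]
1.1 [273.60727515 241.1893177 ]
1.2 [273.88496469 246.45984154]
```

>>> play_rows(
  rows=[
    [[-0.03,0,0.13],[0,0,0],-1],
    [[0,0,0.05],[0,0,0],-1],
    [[0,0,0],[0,0,0],-1],
    [[0,0,0],[0,0,0],-1],
  ],
)

```text
time_s: 11.73
tcp_pos: [0.5187, 0.0707, 0.1686]
orientation: [[-0.093, 0.995, 0.033], [0.937, 0.098, -0.336], [-0.338, -0.0, -0.941]]
force: [-5.7, 7.2, 6.3]
gripper_width: 0.28
grip_force: 40.0
```

Run:
```python
from h import *
st()
s=cap("side"); P=cloud(s); hs=cv2.cvtColor(s["img"],cv2.COLOR_BGR2HSV)
m=np.zeros(P.shape[:2],bool); m[236:258,264:284]=1; m&=(hs[...,2]<70)
v,u=np.argwhere(m).mean(0); print(u,v,m.sum(),np.argwhere(m).min(0),np.argwhere(m).max(0),np.nanmedian(P[m],0))
```

```text
t 11.73 j [ 10.4  11.4  97.5 -20.5  73.8  11. ] g [0.5185 0.0724 0.1733] z [ 0.033 -0.336 -0.941] y [ 0.995  0.098 -0.   ] F [-5.7  7.2  6.3] w 26.3 gf 40.00220596790314
272.4166666666667 244.91666666666666 48 [241 269] [250 278] [0.51571999 0.06377647 0.189573  ]
```

>>> play_rows(
  rows=[
    [[0,0,0.15],[0,0,0],-1],
    [[0,0,0],[0,0,0],-1],
    [[0,0,0],[0,0,0],-1],
  ],
)

```text
time_s: 12.03
tcp_pos: [0.5189, 0.0698, 0.1672]
orientation: [[-0.092, 0.995, 0.033], [0.937, 0.097, -0.336], [-0.338, 0.001, -0.941]]
force: [-12.9, 8.9, 18.3]
gripper_width: 0.279
grip_force: 40.0
```

Run:
```python
from h import *
st()
s=cap("side"); hs=cv2.cvtColor(s["img"],cv2.COLOR_BGR2HSV)
cv2.imwrite("pics/s4.png",cv2.resize(s["img"][205:275,240:330],None,fx=8,fy=8,interpolation=2))
t=cap("top"); P=cloud(t); h2=cv2.cvtColor(t["img"],cv2.COLOR_BGR2HSV)
m=(h2[...,1]<60)&(h2[...,2]>120)&(np.hypot(P[...,0]-.602,P[...,1])<.02)&(P[...,2]>.27); print("rod",np.nanpercentile(P[m][:,2],[50,90]))
```

```text
t 12.03 j [ 10.3  11.5  97.6 -20.5  73.6  11.1] g [0.5187 0.0715 0.1719] z [ 0.033 -0.336 -0.941] y [0.995 0.097 0.001] F [-12.9   8.9  18.3] w 26.2 gf 40.00559091567993
rod [0.27800189 0.28150004]
```

View pics/s4.png

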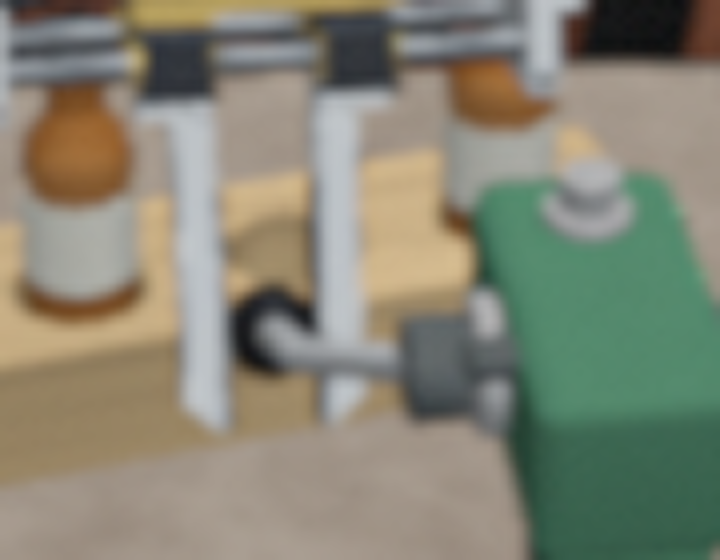

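The force jumped at the end and the knob is at row 246 of the side image, which corresponds to about 1.2 rad. The lever is at its stop, so I'll bring it back up along the arc.

>>> play_rows(
  rows=[
    [[0.02,0,-0.33],[0,0,0],-1],
    [[0.05,0,-0.41],[0,0,0],-1],
    [[0.01,0,-0.413],[0,0,0],-1],
    [[-0.034,0,-0.412],[0,0,0],-1],
    [[-0.075,0,-0.406],[0,0,0],-1],
    [[-0.116,0,-0.397],[0,0,0],-1],
    [[-0.156,0,-0.383],[0,0,0],-1],
  ],
)

```text
time_s: 12.72
tcp_pos: [0.5172, 0.085, 0.2447]
orientation: [[-0.093, 0.995, 0.032], [0.934, 0.098, -0.342], [-0.344, -0.001, -0.939]]
force: [-2.2, -6.8, -2.2]
gripper_width: 0.276
grip_force: 40.0
```

>>> play_rows(
  rows=[
    [[-0.194,0,-0.365],[0,0,0],-1],
    [[-0.23,0,-0.343],[0,0,0],-1],
    [[-0.263,0,-0.318],[0,0,0],-1],
    [[-0.294,0,-0.29],[0,0,0],-1],
    [[-0.322,0,-0.259],[0,0,0],-1],
    [[-0.347,0,-0.225],[0,0,0],-1],
    [[0,0,0],[0,0,0],-1],
    [[0,0,0],[0,0,0],-1],
  ],
)

```text
time_s: 13.38
tcp_pos: [0.5194, 0.0624, 0.3062]
orientation: [[-0.097, 0.995, 0.029], [0.939, 0.101, -0.329], [-0.33, -0.004, -0.944]]
force: [2.1, 7.9, -17.4]
gripper_width: 0.273
grip_force: 40.2
```

Run:
```python
from h import *
st()
```

```text
t 13.38 j [  9.2   4.6  88.5 -19.2  88.5   4.2] g [0.5192 0.064  0.3109] z [ 0.029 -0.329 -0.944] y [ 0.995  0.101 -0.004] F [  2.1   7.9 -17.4] w 25.6 gf 40.178545117378235
```

>>> play_rows(
  rows=[
    [[0,0,0],[0,0,0],0.2],
    [[0,0,0],[0,0,0],0.2],
    [[0,0,0],[0,0,0],0.2],
    [[0,0,0],[0,0,0],0.2],
    [[0,0,-0.5],[0,0,0],0.2],
    [[0,0,-0.8],[0,0,0],0.2],
    [[0,0,-0.8],[0,0,0],0.2],
    [[0,0,-0.7],[0,0,0],0.2],
  ],
)

```text
time_s: 14.05
tcp_pos: [0.5183, 0.0871, 0.3936]
orientation: [[-0.091, 0.995, 0.038], [0.936, 0.099, -0.339], [-0.341, 0.005, -0.94]]
force: [-1.8, -0.8, -0.4]
gripper_width: 0.601
grip_force: 0.0
```

Run:
```python
from h import *
st()
px=np.array([.0993,-.995,0]);py=np.array([.995,.0993,0]); ram=np.array([.6015,-.002,0])
a=plan(lean(-84.3,35,1),ram-.15*px-.06*py+[0,0,.36],4)
R=lean(-84.3,49.9,1); G=np.array([.602,-.004,.0887])
a=plan(R,G-.12*R[:,2],8,a)
s=cap("side"); P=cloud(s); hs=cv2.cvtColor(s["img"],cv2.COLOR_BGR2HSV)
m=(hs[...,2]<70)&(abs(P[...,0]-.52)<.03)&(abs(P[...,1]-.05)<.03)&(P[...,2]>.29)&(P[...,2]<.34); print("knob px",np.argwhere(m).mean(0)[::-1],m.sum())
```

```text
t 14.05 j [ 12.3   3.7  79.6 -20.1  98.3   4. ] g [0.5181 0.0888 0.3983] z [ 0.038 -0.339 -0.94 ] y [0.995 0.099 0.005] F [-1.8 -0.8 -0.4] w 56.5 gf 0.0
rows 4 shift [0.515, 0.115, 0.103] turn [0.0007, -0.0418, -0.0005] deg/row 3.8
rows 8 shift [0.343, 0.251, 0.774] turn [0.0, -0.0207, 0.0] deg/row 1.9
knob px [273.91743119 196.48623853] 109
```

The knob is back at its rest pixel. I'll move to the pregrasp in front of the press.

>>> play_rows(
  rows=[
    [[0.515,0.115,0.1],[0,-0.042,0],0.2],
    [[0.515,0.115,0.1],[0,-0.042,0],0.2],
    [[0.515,0.115,0.1],[0,-0.042,0],0.2],
    [[0.515,0.115,0.1],[0,-0.042,0],0.2],
  ],
)

```text
time_s: 14.43
tcp_pos: [0.5273, 0.1389, 0.3543]
orientation: [[-0.078, 0.995, 0.061], [0.814, 0.099, -0.573], [-0.576, 0.005, -0.817]]
force: [0.0, 0.3, -0.2]
gripper_width: 0.599
grip_force: 0.0
```

>>> play_rows(
  rows=[
    [[0.34,0.25,0.77],[0,-0.0207,0],0.2],
    [[0.34,0.25,0.77],[0,-0.0207,0],0.2],
    [[0.34,0.25,0.77],[0,-0.0207,0],0.2],
    [[0.34,0.25,0.77],[0,-0.0207,0],0.2],
    [[0.34,0.25,0.77],[0,-0.0207,0],0.2],
    [[0.34,0.25,0.77],[0,-0.0207,0],0.2],
    [[0.34,0.25,0.77],[0,-0.0207,0],0.2],
    [[0.34,0.25,0.77],[0,-0.0207,0],0.2],
  ],
)

```text
time_s: 15.1
tcp_pos: [0.5935, 0.083, 0.1606]
orientation: [[-0.062, 0.995, 0.078], [0.64, 0.1, -0.762], [-0.766, 0.003, -0.643]]
force: [0.5, 0.1, -0.1]
gripper_width: 0.601
grip_force: 0.0
```

>>> play_rows(
  rows=[
    [[0,0,0],[0,0,0],0.2],
    [[0,0,0],[0,0,0],0.2],
  ],
)

```text
time_s: 15.27
tcp_pos: [0.5917, 0.0826, 0.1598]
orientation: [[-0.065, 0.995, 0.073], [0.639, 0.098, -0.763], [-0.766, -0.003, -0.643]]
force: [0.8, -0.3, -0.4]
gripper_width: 0.601
grip_force: 0.0
```

Run:
```python
from h import *
st(); R=lean(-84.3,49.9,1); G=np.array([.602,-.004,.0887]); plan(R,G,6)
c=cap("wrist"); hs=cv2.cvtColor(c["img"],cv2.COLOR_BGR2HSV)
cv2.imwrite("pics/w5.png",c["img"])
```

```text
t 15.27 j [ 22.8  31.9  83.3 -47.1  86.1  29.9] g [0.5913 0.0864 0.1631] z [ 0.073 -0.763 -0.643] y [ 0.995  0.098 -0.003] F [ 0.8 -0.3 -0.4] w 56.4 gf 0.0
rows 6 shift [-0.009, 0.01, 0.653] turn [-0.0003, 0.0002, 0.0001] deg/row 0.0
```

View pics/w5.png

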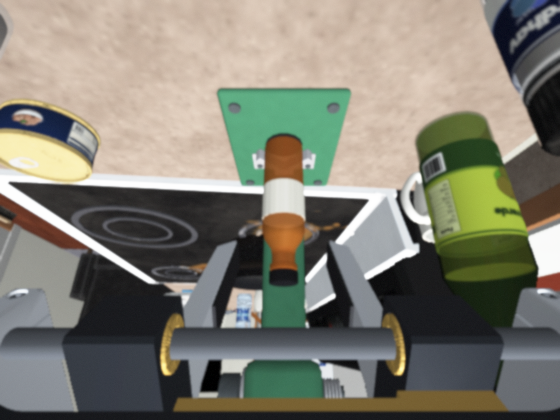

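The wrist view shows the bottle upright in the press and the stopper home at (284,275), with no cork showing. I'll go in and grip it.

>>> play_rows(
  rows=[
    [[-0.01,0.01,0.65],[0,0,0],0.2],
    [[-0.01,0.01,0.65],[0,0,0],0.2],
    [[-0.01,0.01,0.65],[0,0,0],0.2],
    [[-0.01,0.01,0.65],[0,0,0],0.2],
    [[-0.01,0.01,0.65],[0,0,0],0.2],
    [[-0.01,0.01,0.65],[0,0,0],0.2],
    [[0,0,0],[0,0,0],0.2],
    [[0,0,0],[0,0,0],0.2],
  ],
)

```text
time_s: 15.98
tcp_pos: [0.6043, -0.0067, 0.0898]
orientation: [[-0.06, 0.995, 0.078], [0.641, 0.098, -0.761], [-0.765, 0.004, -0.644]]
force: [-0.1, 1.1, -0.8]
gripper_width: 0.595
grip_force: 0.0
```

>>> play_rows(
  rows=[
    [[0,0,0],[0,0,0],-1],
    [[0,0,0],[0,0,0],-1],
    [[0,0,0],[0,0,0],-1],
    [[0,0,0],[0,0,0],-1],
    [[0,0,0],[0,0,0],-1],
  ],
  grip_force=25,
)

```text
time_s: 16.4
tcp_pos: [0.6041, -0.0062, 0.089]
orientation: [[-0.062, 0.995, 0.078], [0.639, 0.1, -0.762], [-0.766, 0.003, -0.642]]
force: [-1.1, 0.9, 4.8]
gripper_width: 0.417
grip_force: 24.6
```

Run:
```python
from h import *
st()
px=np.array([.0993,-.995,0]); s=env.get_state(); R=lean(-84.3,49.9,1); R0=np.array(s["orientation"]).reshape(3,3); g=np.array(s["tcp_pos"])-.005*R0[:,2]
a=plan(R,g+[0,0,.010],2); g=g+[0,0,.010]-.11*px; a=plan(R,g,7,a); g=g+[0,0,.065]; a=plan(R,g,4,a)
```

```text
t 16.4 j [ 15.   34.8  89.1 -51.6  75.1  32.2] g [ 0.6037 -0.0024  0.0923] z [ 0.078 -0.762 -0.642] y [0.995 0.1   0.003] F [-1.1  0.9  4.8] w 39.2 gf 24.56126806384418
rows 2 shift [-0.127, 0.0, -0.107] turn [0.0007, 0.0007, -0.0007] deg/row 0.1
rows 7 shift [0.337, 0.0, -0.401] turn [0.0, 0.0, 0.0] deg/row 0.0
rows 4 shift [-0.414, 0.0, -0.349] turn [0.0, 0.0, 0.0] deg/row 0.0
```

>>> play_rows(
  rows=[
    [[-0.127,0,-0.107],[0,0,0],-1],
    [[-0.127,0,-0.107],[0,0,0],-1],
    [[0.17,0,-0.2],[0,0,0],-1],
    [[0.337,0,-0.4],[0,0,0],-1],
    [[0.337,0,-0.4],[0,0,0],-1],
    [[0.337,0,-0.4],[0,0,0],-1],
    [[0.337,0,-0.4],[0,0,0],-1],
    [[0.337,0,-0.4],[0,0,0],-1],
  ],
)

```text
time_s: 17.07
tcp_pos: [0.5944, 0.0815, 0.0969]
orientation: [[-0.064, 0.995, 0.077], [0.64, 0.1, -0.762], [-0.766, 0.001, -0.643]]
force: [0.3, 0.5, -2.4]
gripper_width: 0.42
grip_force: 24.6
```

>>> play_rows(
  rows=[
    [[0.337,0,-0.4],[0,0,0],-1],
    [[0.17,0,-0.2],[0,0,0],-1],
    [[-0.41,0,-0.35],[0,0,0],-1],
    [[-0.41,0,-0.35],[0,0,0],-1],
    [[-0.41,0,-0.35],[0,0,0],-1],
    [[-0.41,0,-0.35],[0,0,0],-1],
    [[0,0,0],[0,0,0],-1],
  ],
)

```text
time_s: 17.65
tcp_pos: [0.5951, 0.1031, 0.1682]
orientation: [[-0.055, 0.995, 0.082], [0.642, 0.098, -0.761], [-0.765, 0.011, -0.644]]
force: [1.4, -0.8, -2.0]
gripper_width: 0.418
grip_force: 24.6
```

Run:
```python
from h import *
st()
R=lean(-73.2,50,1); plan(R,[.532,.312,.165],9)
```

```text
t 17.65 j [ 24.4  32.4  81.4 -46.6  87.7  30.4] g [0.5947 0.1069 0.1714] z [ 0.082 -0.761 -0.644] y [0.995 0.098 0.011] F [ 1.4 -0.8 -2. ] w 39.3 gf 24.583734570915112
rows 9 shift [0.526, -0.086, -0.59] turn [-0.0101, -0.0001, -0.0095] deg/row 1.2
```

>>> play_rows(
  rows=[
    [[0.526,-0.086,-0.59],[-0.0101,0,-0.0095],-1],
    [[0.526,-0.086,-0.59],[-0.0101,0,-0.0095],-1],
    [[0.526,-0.086,-0.59],[-0.0101,0,-0.0095],-1],
    [[0.526,-0.086,-0.59],[-0.0101,0,-0.0095],-1],
    [[0.526,-0.086,-0.59],[-0.0101,0,-0.0095],-1],
    [[0.526,-0.086,-0.59],[-0.0101,0,-0.0095],-1],
    [[0.526,-0.086,-0.59],[-0.0101,0,-0.0095],-1],
    [[0.526,-0.086,-0.59],[-0.0101,0,-0.0095],-1],
  ],
)

```text
time_s: 18.32
tcp_pos: [0.5389, 0.2864, 0.1568]
orientation: [[-0.18, 0.963, 0.201], [0.619, 0.27, -0.738], [-0.765, -0.008, -0.644]]
force: [-0.2, -0.5, -2.8]
gripper_width: 0.425
grip_force: 24.6
```

>>> play_rows(
  rows=[
    [[0.526,-0.086,-0.59],[-0.0101,0,-0.0095],-1],
    [[0,0,0],[0,0,0],-1],
    [[0,0,0],[0,0,0],-1],
    [[0,0,0],[0,0,0],-1],
  ],
)

```text
time_s: 18.65
tcp_pos: [0.5305, 0.3074, 0.1561]
orientation: [[-0.194, 0.957, 0.216], [0.614, 0.29, -0.734], [-0.765, -0.01, -0.644]]
force: [0.8, -0.6, -1.8]
gripper_width: 0.421
grip_force: 24.6
```

Run:
```python
from h import *
st()
R=lean(-73.2,50,1); a=plan(R,[.5325,.3125,.155],2); plan(R,[.5325,.3125,.092],6,a)
s=cap("side"); hs=cv2.cvtColor(s["img"],cv2.COLOR_BGR2HSV); P=cloud(s)
# amber pixels of the held bottle: slope of the axis and foot position
m=(hs[...,0]>5)&(hs[...,0]<18)&(hs[...,1]>170)&(hs[...,2]<190)
n,l,stt,ce=cv2.connectedComponentsWithStats(m.astype(np.uint8))
for i in range(1,n):
    if stt[i][4]>15 and 230<ce[i][0]<330 and 180<ce[i][1]<270: print(stt[i],ce[i].round(1),np.nanmedian(P[l==i],0).round(3))
cv2.imwrite("pics/s5.png",cv2.resize(s["img"][180:280,220:340],None,fx=6,fy=6,interpolation=2))
```

```text
t 18.65 j [ 43.1  38.2  73.6 -43.3  94.6  33. ] g [0.5294 0.3111 0.1593] z [ 0.216 -0.734 -0.644] y [ 0.957  0.29  -0.01 ] F [ 0.8 -0.6 -1.8] w 39.6 gf 24.5876787234738
rows 2 shift [0.06, 0.057, 0.04] turn [-0.0017, -0.0004, 0.0025] deg/row 0.3
rows 6 shift [0.268, 0.0, 0.225] turn [0.0, 0.0, 0.0] deg/row 0.0
[275 186   7  14  28] [278.2 191.2] [0.535 0.301 0.2  ]
[297 205  11  10  82] [302.4 209.6] [0.603 0.327 0.12 ]
[245 214  10  10  53] [249.  218.7] [0.457 0.28  0.124]
[270 216   4  13  27] [271.  222.7] [0.516 0.293 0.102]
```

>>> play_rows(
  rows=[
    [[0.06,0.05,0.02],[-0.0017,0,0.002],-1],
    [[0.06,0.04,0.02],[-0.0017,0,0.002],-1],
    [[0,0,0],[0,0,0],-1],
    [[0,0,0],[0,0,0],-1],
    [[0.15,0,0.125],[0,0,0],-1],
    [[0,0,0],[0,0,0],-1],
    [[0,0,0],[0,0,0],-1],
  ],
)

```text
time_s: 19.28
tcp_pos: [0.532, 0.3099, 0.1456]
orientation: [[-0.189, 0.957, 0.221], [0.615, 0.29, -0.733], [-0.765, -0.003, -0.643]]
force: [-0.2, -0.6, -2.2]
gripper_width: 0.418
grip_force: 24.6
```

Run:
```python
from h import *
st()
R=lean(-73.2,50,1); plan(R,[.5327,.314,.0895],7)
t=cap("top"); P=cloud(t); d=np.array([.957,.289])
for k in(-1,0,1):
    q=np.array([.532,.312])+k*.078*d; m=(np.hypot(P[...,0]-q[0],P[...,1]-q[1])<.02)&(P[...,2]>.14); 
    if m.sum(): print(k,m.sum(),np.median(P[m],0).round(4))
s=cap("side");cv2.imwrite("pics/s6.png",cv2.resize(s["img"][180:280,220:340],None,fx=6,fy=6,interpolation=2))
```

```text
t 19.28 j [ 43.2  39.1  73.6 -43.4  93.8  33.9] g [0.5309 0.3136 0.1489] z [ 0.221 -0.733 -0.643] y [ 0.957  0.29  -0.003] F [-0.2 -0.6 -2.2] w 39.3 gf 24.588068166121957
rows 7 shift [0.216, 0.009, 0.182] turn [-0.0001, -0.0001, 0.0003] deg/row 0.0
-1 77 [0.4576 0.2901 0.1516]
0 201 [0.5303 0.3081 0.1801]
1 78 [0.6043 0.3343 0.152 ]
```

View pics/s6.png

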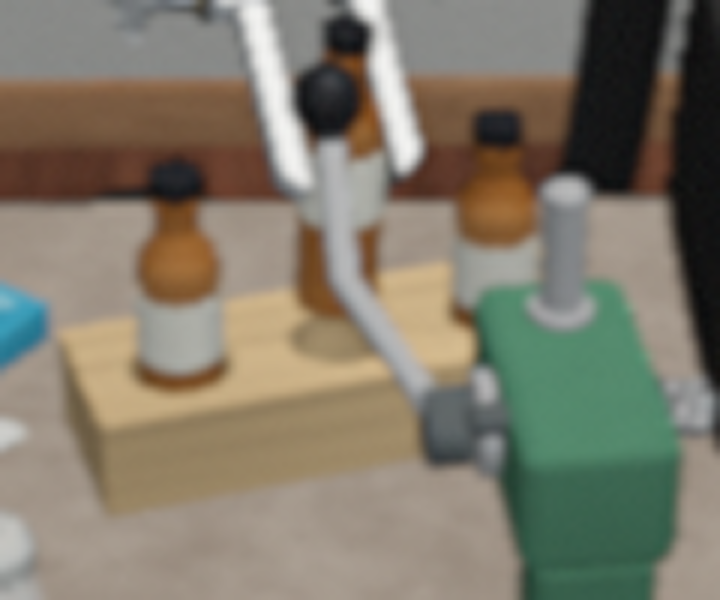

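The side crop shows the bottle upright at about (340,240), above its pocket at (335,335), with the stopper home. I'll lower it.

>>> play_rows(
  rows=[
    [[0.216,0.02,0.182],[0,0,0],-1],
    [[0.216,0.02,0.182],[0,0,0],-1],
    [[0.216,0.01,0.182],[0,0,0],-1],
    [[0,0,0],[0,0,0],-1],
    [[0,0,0],[0,0,0],-1],
  ],
)

```text
time_s: 19.8
tcp_pos: [0.5331, 0.31, 0.1195]
orientation: [[-0.19, 0.957, 0.22], [0.614, 0.29, -0.734], [-0.766, -0.004, -0.643]]
force: [-0.9, 0.3, -1.8]
gripper_width: 0.42
grip_force: 24.6
```

>>> play_rows(
  rows=[
    [[0.15,0,0.126],[0,0,0],-1],
    [[0.15,0,0.126],[0,0,0],-1],
    [[0,0,0],[0,0,0],-1],
    [[0,0,0],[0,0,0],-1],
  ],
)

```text
time_s: 20.13
tcp_pos: [0.5334, 0.3104, 0.1086]
orientation: [[-0.189, 0.957, 0.221], [0.615, 0.291, -0.733], [-0.765, -0.003, -0.643]]
force: [0.4, -0.5, -2.3]
gripper_width: 0.422
grip_force: 24.6
```

Run:
```python
from h import *
st()
R=lean(-73.2,50,1); plan(R,[.5327,.314,.0895],4)
```

```text
t 20.13 j [ 43.2  41.9  73.8 -43.3  91.6  36. ] g [0.5323 0.3141 0.1118] z [ 0.221 -0.733 -0.643] y [ 0.957  0.291 -0.003] F [ 0.4 -0.5 -2.3] w 39.6 gf 24.587826041752123
rows 4 shift [0.141, 0.003, 0.121] turn [-0.0001, -0.0001, 0.0005] deg/row 0.0
```

Inside the pocket with no contact forces. I'll lower the rest of the way.

>>> play_rows(
  rows=[
    [[0.141,0,0.12],[0,0,0],-1],
    [[0.141,0,0.12],[0,0,0],-1],
    [[0.141,0,0.12],[0,0,0],-1],
    [[0.12,0,0.1],[0,0,0],-1],
    [[0,0,0],[0,0,0],-1],
    [[0,0,0],[0,0,0],-1],
  ],
)

```text
time_s: 20.63
tcp_pos: [0.5334, 0.3103, 0.0872]
orientation: [[-0.189, 0.957, 0.221], [0.615, 0.291, -0.733], [-0.766, -0.003, -0.643]]
force: [-1.0, 0.0, -2.0]
gripper_width: 0.425
grip_force: 24.6
```

Run:
```python
from h import *
st()
```

```text
t 20.63 j [ 43.2  43.5  74.  -43.3  90.3  37.2] g [0.5323 0.3139 0.0904] z [ 0.221 -0.733 -0.643] y [ 0.957  0.291 -0.003] F [-1.  0. -2.] w 40.0 gf 24.58794852689607
```

Another 2 to 3 mm down, then release to about 59 mm and back out.

>>> play_rows(
  rows=[
    [[0.04,0,0.033],[0,0,0],-1],
    [[0.02,0,0.017],[0,0,0],-1],
    [[0,0,0],[0,0,0],-1],
    [[0,0,0],[0,0,0],-1],
  ],
)

```text
time_s: 20.97
tcp_pos: [0.5337, 0.3107, 0.0857]
orientation: [[-0.188, 0.957, 0.222], [0.616, 0.291, -0.732], [-0.765, -0.001, -0.644]]
force: [0.2, 0.2, -2.1]
gripper_width: 0.422
grip_force: 24.6
```

>>> play_rows(
  rows=[
    [[0,0,0],[0,0,0],0.25],
    [[0,0,0],[0,0,0],0.25],
    [[0,0,0],[0,0,0],0.25],
    [[0,0,0],[0,0,0],0.25],
    [[0,0,0],[0,0,0],0.25],
  ],
)

```text
time_s: 21.38
tcp_pos: [0.5339, 0.3107, 0.0859]
orientation: [[-0.188, 0.957, 0.222], [0.616, 0.291, -0.732], [-0.765, -0.001, -0.644]]
force: [0.7, 0.6, 0.8]
gripper_width: 0.624
grip_force: 0.0
```

>>> play_rows(
  rows=[
    [[0,0,-0.3],[0,0,0],0.25],
    [[0,0,-0.6],[0,0,0],0.25],
    [[0,0,-0.9],[0,0,0],0.25],
    [[0,0,-0.9],[0,0,0],0.25],
    [[0,0,-0.9],[0,0,0],0.25],
    [[0,0,-0.9],[0,0,0],0.25],
    [[0,0,-0.4],[0,0,0],0.25],
    [[0,0,0],[0,0,0],0.25],
  ],
)

```text
time_s: 22.05
tcp_pos: [0.5012, 0.4215, 0.183]
orientation: [[-0.187, 0.956, 0.226], [0.619, 0.293, -0.729], [-0.763, 0.004, -0.646]]
force: [0.1, 0.9, -0.2]
gripper_width: 0.624
grip_force: 0.0
```

Run:
```python
from h import *
st()
t=cap("top"); P=cloud(t); d=np.array([.957,.289])
for k in(-1,0,1):
    q=np.array([.532,.312])+k*.078*d; m=(np.hypot(P[...,0]-q[0],P[...,1]-q[1])<.025)&(P[...,2]>.14)&(P[...,2]<.18); print(k,m.sum(),np.median(P[m],0).round(4))
s=cap("side");P=cloud(s);hs=cv2.cvtColor(s["img"],cv2.COLOR_BGR2HSV)
m=(hs[...,2]<70)&(abs(P[...,0]-.52)<.03)&(abs(P[...,1]-.05)<.03)&(P[...,2]>.29)&(P[...,2]<.34); print("knob px",np.argwhere(m).mean(0)[::-1])
```

```text
t 22.05 j [ 50.8  44.6  59.3 -41.1 104.7  33.6] g [0.5001 0.4252 0.1863] z [ 0.226 -0.729 -0.646] y [0.956 0.293 0.004] F [ 0.1  0.9 -0.2] w 58.6 gf 0.0
-1 78 [0.4576 0.29   0.1516]
0 80 [0.5303 0.3108 0.1521]
1 79 [0.6041 0.3346 0.1515]
knob px [273.85046729 196.6635514 ]
```

All three stopper tops now sit at 152 mm, in their pockets, and the knob is at its rest position. I'll sign off.

```bash
python3 -c "
from h import *
print(env.sign_off())"
```

```text
the job is handed in; nothing more can be done
None
```

The middle bottle's stopper is pressed home, the bottle stands back in its pocket and the lever is up; I handed the job in at about 22 s of robot time, and no verdict came back.

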